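# Park the samovar's hand pump just past its compression stroke and lock it

### The arm

A 6-joint arm with a two-finger parallel gripper is mounted at the origin on the work surface. World frame = base frame: x ahead of the robot, y to its left, z up, the work surface at z = 0. Lengths are in m, angles in rad, forces in N, time in s.
With the tool pointing down it reaches from about 0.25 to 0.725 m from the base axis. Payload 4 kg.
Tool frame: the origin (TCP) lies on the centre line of the jaws, within the pads' length; the fingertips stand 22 mm ahead of it and the grasp point (between the pads) lies 3 mm ahead of it; z points along the fingers, y is the line along which they close (so a half turn about z gives the same grasp; the last joint's range is limited). The gripper opens to 85 mm and grips with 20 to 120 N. Pads are 22 mm wide; open, the fingers measure 114 mm over their backs; the gripper's body (76 mm by 85 mm) begins 54 mm behind the grasp point. The pads swing forward as they close: fully open they stand 13 mm farther back than shut.
Start: joints at [-1.268, 0.241, 0.005, 1.335, 0, 1.571], TCP at [0.149, -0.477, 0.23] pointing down, gripper open.
Joint ranges: [-2.72, 2.72], [-1.05, 1.87], [-1.09, 1.28], [-1.99, 2.15], [-1.42, 1.44], [-3.14, 3.14]. Speed limits (rad/s): [2.79, 2.79, 3.14, 3.14, 3.14, 3.14].

### API

Orientations are given as a unit quaternion [x, y, z, w].
In Python, from workcell import bot gives the robot as it stands.
- The arm moves only by the shell command python3 -m inch 'ROWS'. ROWS is JSON, one flat list of numbers, 7 for each row, row after row: the shift along the world's x, y, z in mm, then the turn, a rotation vector about the world's x, y, z in rad, then the opening in per cent of the stroke, from 0 (shut) to 100 (fully open). A call has 1 to 8 rows; each row is the pose to reach, as a shift and turn from the pose commanded when the call began; what a row does not reach only later rows make up. A row lasts 1/12 s, in which the tool goes at most 41.7 mm and 7.16 degrees, less where a joint would pass 70% of its speed; a pose out of reach is approached as far as the arm can. A call with a gripper value outside its range is refused whole. The fingers move at their own pace and stop on an object; the grip force is fixed at half the most. Time passes only in rows, so rows that repeat a pose let the fingers close. It gives the time, the measured TCP pose, the force, the opening and the grip force at its end, in the units of the state.
- bot.get_obs(): the state, without advancing time (a new reading comes with each control period).
- bot.camera(name): name is "side" or "top" or "wrist"; returns the picture (420x560x3 uint8, blue, green, red); there is no depth.
- bot.camera_info(name): a dict with "intrinsics" (3x3 intrinsics, pixels), "camera_from_world" (4x4, takes a point from world to camera coordinates); the wrist camera has in their place "hand_eye" (4x4, takes a point from camera to tool coordinates, whose origin is the TCP and whose axes are the flange's). Camera axes: x right, y down, z forward; pixel columns grow to the right and rows downward; lengths in m; the calibration is good to about 2 mm. A picture is of the moment at which its call begins: read the wrist's pose just before it. camera_info takes no time and is no camera call.
- bot.job_done(): hands the job in; it is judged then, once.
Trained networks look in the newest picture that a camera, given by its name, has taken for a name from the list of things; names that differ only in an ending like _2 or _b are one class to them, and where a whole thing is asked for, a point or a joint stands for the part that bears it (a point fixed in the world has none). Each returns a list of dicts, best first, with "confidence" (0 to 1); they miss things now and then, are a little off and sometimes report something else, mostly with a low value. They report only what shows in the picture. A call takes as long as a camera call.
- bot.silhouettes(camera, target): "mask" (420x560 bool, what is visible of it) and "uv" ([column, row] in pixels, amid what is visible of it).
- bot.spot_point(camera, target): "uv" ([column, row] in pixels: a listed point, or the origin of a listed thing).
The state is a dict: "clock": time; "joint_pos": joint angles; "joint_vel": joint speeds; "tau": joint torques, N m; "eef_pos": TCP position; "tool_rot": TCP orientation; "ft_force": force on the tool from outside, world axes, zero at the start; "ft_torque": the same for the moment, N m; "grip_width": finger opening in m; "grasp_force": force on a finger pad.
Only numpy, scipy, OpenCV 4.12 (cv2) and the standard library are available. Lean on these libraries where they do the work, as an engineer would, in place of code of your own. Each camera call takes 0.05 s, during which the arm holds its last target. There are 200 camera calls.

### The job

Take the samovar's hand pump by its crank knob and turn the flywheel clockwise (seen from above) until you feel the resistance climb to its peak and give way; stop there, just past the peak, and never let the wheel kick back. Then lock it by pressing the lock pin gently all the way down - do not force the pin if the wheel is not yet in place - and let go, leaving the teapot, jar and spoon where they are.

Things in the scene. Friction and masses are not known exactly. Their poses are not given: they have to be found in the camera images.
- pump: Hand pump, fixed to the table: round grey casing 224 mm across and 50 mm high, origin at the centre of its underside, on the flywheel's vertical axis. +x points along the finned cylinder (to 170 mm off the axis, top 59 mm above the table, outlet stub 80 mm); the lock pin is on the -x side.
- hub (a point): Point on the flywheel's axis, 78 mm above the table, at the top of the hub. The flywheel is an open dark steel wheel 150 mm across with four spokes, rim from 60 to 78 mm above the table. Past the peak the wheel stays put if released; released before it, under load, it kicks back. The lock slot is open from 0.07 to 0.32 rad past the peak (4 to 18 mm of knob travel).
- knob_mid (a point): Centre of the black crank knob: an upright cylinder 24 mm in diameter, from 82 to 122 mm above the table, this point 102 mm above the table. It stands on the flywheel 58 mm from the axis, spins freely about its own axis and travels with the wheel on a 58 mm circle about hub.
- flywheel (a joint): Flywheel angle, rad, growing clockwise seen from above, -0.5 to 0.5 at the start (at 0 the knob is 0.8 rad anticlockwise of the pump's +x). Drag about 2 N at the knob. The peak lies 0.5 to 2.3 rad ahead, different each time and not visible: the push at the knob climbs over about 0.6 rad to some 7 to 9 N, then falls within 0.1 rad (6 mm at the knob) to 2 to 3 N.
- pin_top (a point): Centre of the top of the lock pin's steel head: a disc 22 mm in diameter and 12 mm high, 98 mm from the axis on the pump's -x side, its top 92 mm above the table when up and 82 mm when home; above the guide it is clear all round.
- pin (a joint): How far the lock pin is pressed down, m: 0 up, 0.010 fully home against its stop. It moves straight down against about 3 N of friction and stays where it is left. When the wheel's slot is not below it, it meets the inner disc at 0.003; pressing on with more than 10 N there counts as forcing it.
- teapot: Glass teapot with steel lid, 124 mm across the body, 117 mm high, origin under its centre; leave it alone.
- jar: Clear plastic jar with white twist cap, 76 mm across, 120 mm high, origin under its centre; leave it alone.
- spoon: Steel spoon 150 mm long lying on the table; leave it alone.

How it is judged:
On the way:
1. the wheel has been turned by its crank, with the pin still up (distance of knob_mid from where it was at the start of the episode above 0.03 m and value of joint pin below 0.002 m and value of joint flywheel above 0.9 rad), for 0.1 s.
At the end, for the whole second after the job is handed in: The lock pin is down by more than 8.5 of its 10 mm (it can only go down there while the wheel stands 0.07 to 0.32 rad past the resistance peak), the wheel is at rest, and teapot, jar and spoon are within 30 mm of where they were (value of joint pin above 0.0085 m and velocity of joint flywheel between -0.1 and 0.1 rad/s and distance of each of teapot, jar, spoon from where it was at the start of the episode below 0.03 m); the robot touches nothing.
It fails at once if the wheel kicked back (faster than 1.5 rad/s anticlockwise) (velocity of joint flywheel below -1.5 rad/s).
It fails at once if the wheel was turned the wrong way (anticlockwise, more than 0.2 rad beyond any start) (value of joint flywheel below -0.7 rad).
It fails at once if the pin was forced (over 10 N) against the wheel's inner disc instead of entering its slot (contact force between pin and flywheel above 10 N and value of joint pin below 0.006 m).
It fails at once if the pin was pressed with more than 30 N (contact force between anything else and pin above 30 N).
It fails at once if the teapot, jar or spoon was knocked about (moved over 30 mm) (distance of any of teapot, jar, spoon from where it was at the start of the episode above 0.03 m).
It also fails if it takes over 64 s, if anything falls off the work surface, if the arm or the gripper's body presses on something with over 40 N, if the wrist force passes 120 N, or if a joint passes its speed limit or range.

## Working session

There is one attempt and no reset: what is moved stays moved. The work goes in short steps, Python scripts to look and compute and a shell command to move; the robot and the scene stay as the last step left them, time stands still between calls to the robot, and variables do not carry over. Pictures are saved under pics/ and viewed, at most 10 in all, crops included, and the job is handed in when it is done.

```bash
ls; mkdir -p pics
cat > h.py <<'E'
import numpy as np, cv2
from workcell import bot
from scipy.spatial.transform import Rotation as R
def P(name):
    i=bot.camera_info(name);K=np.array(i["intrinsics"])
    if name=="wrist":
        o=bot.get_obs();T=np.eye(4);T[:3,:3]=R.from_quat(o["tool_rot"]).as_matrix();T[:3,3]=o["eef_pos"]
        C=np.linalg.inv(T@np.array(i["hand_eye"]))
    else: C=np.array(i["camera_from_world"])
    return K@C[:3]
def tri(Ps,uvs):
    A=[]
    for p,(u,v) in zip(Ps,uvs): A+= [u*p[2]-p[0],v*p[2]-p[1]]
    X=np.linalg.svd(np.array(A))[2][-1];return X[:3]/X[3]
def atz(p,uv,z):
    u,v=uv;A=np.array([u*p[2]-p[0],v*p[2]-p[1]])
    return np.linalg.solve(A[:,:2],-A[:,2]*z-A[:,3])
E
python3 - <<'E'
from h import *
o=bot.get_obs();print(o["clock"],o["eef_pos"],o["tool_rot"],o["ft_force"],o["grip_width"])
Ps={};uv={}
ims=[]
for c in ["side","top","wrist"]:
    Ps[c]=P(c);im=bot.camera(c);cv2.imwrite(f"pics/{c}0.png",im)
    for t in ["hub","knob_mid","pin_top","pump","teapot","jar","spoon"]:
        r=bot.spot_point(c,t)
        if r: uv[c,t]=r[0]["uv"];print(c,t,np.round(r[0]["uv"],1),round(r[0]["confidence"],2))
Z=dict(hub=.078,knob_mid=.102,pin_top=.092,pump=0,teapot=0,jar=0,spoon=0)
for t in Z:
    cs=[c for c in Ps if (c,t) in uv]
    print(t,[(c,np.round(atz(Ps[c],uv[c,t],Z[t]),4)) for c in cs], np.round(tri([Ps[c] for c in cs],[uv[c,t] for c in cs]),4) if len(cs)>1 else "")
ims=[cv2.imread(f"pics/{c}0.png") for c in ["side","top"]]
cv2.imwrite("pics/a.png",cv2.resize(np.vstack(ims),(400,600)))
E
```

```text
pics
0.0 [ 0.14888937 -0.47665474  0.22941851] [ 9.88564223e-01  1.50796852e-01 -1.44681572e-04 -1.03192829e-03] [0.33982363 0.77179151 0.50227275] 0.08543265317156536
side hub [256.3 210.9] 0.68
side knob_mid [226.3 205.2] 0.7
side pin_top [290.6 222.5] 0.43
side pump [256.3 237. ] 0.86
side teapot [193.6 362.2] 0.68
side jar [346.9 166. ] 0.86
side spoon [298.5 158. ] 0.72
top hub [287.2 208.4] 0.93
top knob_mid [276.2 188. ] 0.77
top pin_top [278.2 247. ] 0.53
top pump [288.6 213.4] 0.85
top teapot [166.1 222.1] 0.64
top jar [433.7 265.2] 0.69
top spoon [428.8 212.1] 0.91
hub [('side', array([0.5671, 0.0043])), ('top', array([0.5725, 0.0133]))] [0.5673 0.0125 0.0847]
knob_mid [('side', array([0.6231, 0.0338])), ('top', array([0.6189, 0.0389]))] [0.6193 0.039  0.1061]
pin_top [('side', array([0.4799, 0.0384])), ('top', array([0.4751, 0.0364]))] [0.4779 0.0369 0.0908]
pump [('side', array([5.714e-01, 2.000e-04])), ('top', array([0.5758, 0.0114]))] [0.5705 0.0105 0.0094]
teapot [('side', array([0.5622, 0.346 ])), ('top', array([0.5595, 0.3362]))] [ 0.5639  0.3398 -0.0098]
jar [('side', array([ 0.4337, -0.3621])), ('top', array([ 0.4313, -0.3601]))] [ 0.4323 -0.3596  0.0016]
spoon [('side', array([ 0.5738, -0.3652])), ('top', array([ 0.5711, -0.3583]))] [ 0.5708 -0.3567  0.0052]
```

View pics/top0.png

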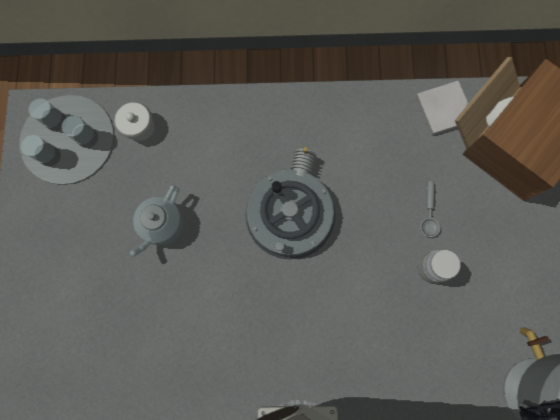

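View pics/side0.png

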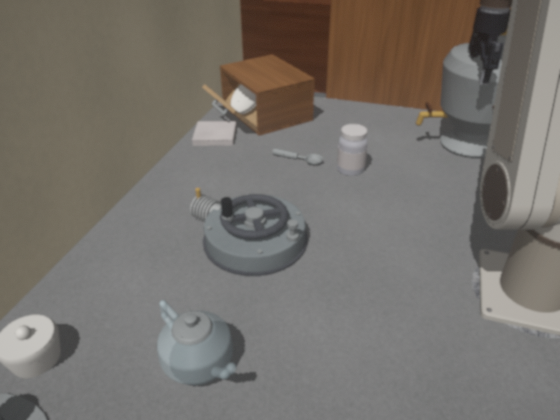

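The top view shows the pump at about (288,210), its cylinder pointing up to (303,160), the knob at (276,188) and the pin at (280,247). The side view shows the same layout: knob (226,206), pin (291,230). The teapot, jar and spoon are all well clear of the pump. I'll move above it for a closer look.

```bash
python3 -m inch '[20,26,30,0,0,0,60, 45,58,60,0,0,0,60, 70,90,70,0,0,0,60, 95,122,70,0,0,0,60, 120,156,70,0,0,0,60, 143,188,70,0,0,0,60, 168,220,70,0,0,0,60, 193,252,70,0,0,0,60]' && python3 -m inch '[25,32,0,0,0,0,60, 50,64,0,0,0,0,60, 75,96,0,0,0,0,60, 100,128,0,0,0,0,60, 125,160,0,0,0,0,60, 150,192,0,0,0,0,60, 175,225,0,0,0,0,60, 187,245,0,0,0,0,60]' && python3 -m inch '[0,0,0,0,0,0,60,0,0,0,0,0,0,60,0,0,0,0,0,0,60]'
cat > look.py <<'E'
from h import *
import sys
n=sys.argv[1];p=P("wrist");im=bot.camera("wrist");cv2.imwrite(f"pics/w{n}.png",im)
o=bot.get_obs();print(o["clock"],np.round(o["eef_pos"],4),np.round(o["tool_rot"],4),np.round(o["ft_force"],2))
Z=dict(hub=.078,knob_mid=.102,pin_top=.092,pump=0)
s={"P":p}
for t in Z:
    r=bot.spot_point("wrist",t)
    if r: s[t]=r[0]["uv"];print(t,np.round(s[t],1),round(r[0]["confidence"],2),np.round(atz(p,s[t],Z[t]),4))
np.save(f"w{n}.npy",s,allow_pickle=True)
E
python3 look.py 1
```

```text
clock: 1.87
eef_pos: [0.3393, -0.228, 0.3007]
tool_rot: [0.989, 0.151, 0.0, 0.0]
ft_force: [1.3, -0.6, -0.3]
grip_width: 0.051
grasp_force: 0.0
clock: 2.53
eef_pos: [0.5278, 0.0187, 0.2997]
tool_rot: [0.988, 0.152, 0.0, -0.0]
ft_force: [0.1, -0.2, 1.0]
grip_width: 0.0513
grasp_force: 0.0
clock: 2.78
eef_pos: [0.5252, 0.015, 0.3001]
tool_rot: [0.989, 0.151, -0.0, 0.0]
ft_force: [-0.5, -1.0, -0.6]
grip_width: 0.0509
grasp_force: 0.0
2.8333 [0.5251 0.0145 0.3004] [ 9.886e-01  1.504e-01 -2.000e-04  1.000e-04] [-0.69 -0.19  0.44]
hub [301.1 125.4] 0.84 [0.5736 0.0075]
knob_mid [286.3  64.6] 0.95 [0.6201 0.0377]
pin_top [247.1 212.8] 0.57 [0.4775 0.0332]
pump [298.3 117.9] 0.85 [0.5745 0.0067]
```

View pics/w1.png

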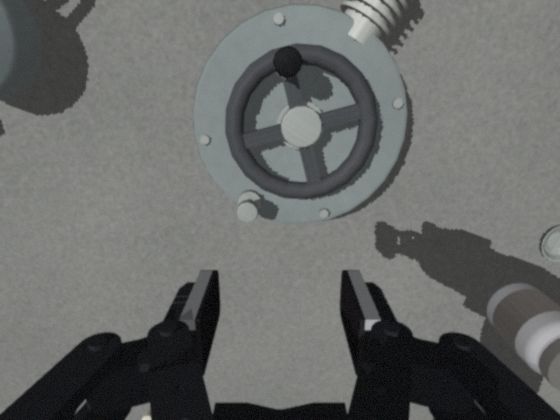

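The wrist view shows the pump clearly: hub at (301,126), knob at (287,62), pin head at (247,211) and cylinder at the upper right. I'll take a second wrist view for height.

```bash
python3 -m inch '[-15,30,-10,0,0,0,60, -30,60,-20,0,0,0,60, -40,80,-20,0,0,0,60, -40,80,-20,0,0,0,60, -40,80,-20,0,0,0,60, -40,80,-20,0,0,0,60]'; python3 look.py 2
python3 - <<'E'
from h import *
a,b=[np.load(f"w{i}.npy",allow_pickle=True).item() for i in (1,2)]
for t in ("hub","knob_mid","pin_top"):
    if t in a and t in b: print(t,np.round(tri([a["P"],b["P"]],[a[t],b[t]]),4))
E
```

```text
clock: 3.53
eef_pos: [0.486, 0.0947, 0.2808]
tool_rot: [0.989, 0.151, 0.001, 0.0]
ft_force: [0.1, -1.1, -0.2]
grip_width: 0.0513
grasp_force: 0.0
3.5833 [0.4861 0.0944 0.2808] [9.887e-01 1.502e-01 6.000e-04 2.000e-04] [-0.09 -0.29 -0.01]
hub [399.9 114.4] 0.81 [0.5721 0.0067]
knob_mid [397.9  42.2] 0.71 [0.6225 0.0379]
pin_top [339.4 208.6] 0.88 [0.4754 0.0316]
pump [377.2 107.4] 0.77 [0.5736 0.0085]
hub [0.5729 0.0072 0.0782]
knob_mid [0.6209 0.0383 0.1061]
pin_top [0.4774 0.0328 0.0949]
```

```bash
python3 -m inch '[34,-14,0,0,0,0,70, 68,-28,-20,0,0,0,70, 102,-42,-50,0,0,0,70, 135,-56,-80,0,0,0,70, 135,-56,-100,0,0,0,70, 135,-56,-100,0,0,0,70, 135,-56,-100,0,0,0,70]'
python3 - <<'E'
from h import *
p=P("wrist");cv2.imwrite("pics/w3.png",bot.camera("wrist"))
o=bot.get_obs();print(np.round(o["eef_pos"],4))
for q in ([.621,.038,.102,1],[.621,.038,.122,1]): v=p@np.array(q);print(v[:2]/v[2])
for t in ("knob_mid","hub"): print(t,[(np.round(r["uv"],1),round(r["confidence"],2)) for r in bot.spot_point("wrist",t)][:1])
E
```

```text
clock: 4.37
eef_pos: [0.6192, 0.0384, 0.1779]
tool_rot: [0.989, 0.15, -0.003, -0.0]
ft_force: [0.1, 0.2, 0.7]
grip_width: 0.0597
grasp_force: 0.0
[0.6201 0.039  0.1803]
[280.05125227 218.1366202 ]
[280.04563649 230.07001531]
knob_mid [(array([282.2, 218.4]), 0.86)]
hub [(array([303.2, 278. ]), 0.93)]
```

View pics/w3.png

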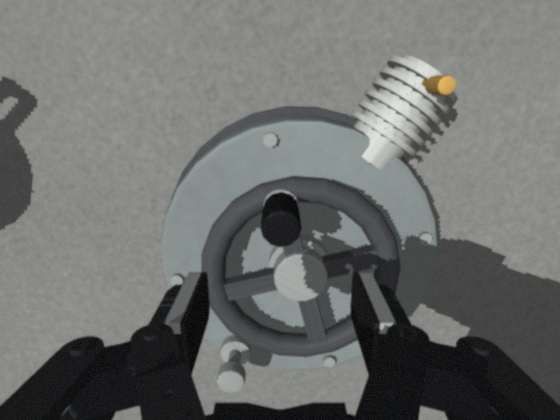

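The knob at (281,218) is where I predicted and sits between the open fingers. I'll descend and grip it.

```bash
python3 -m inch '[0,-1,-30,0,0,0,70, 0,-1,-55,0,0,0,70, 0,-1,-70,0,0,0,70, 0,-1,-70,0,0,0,70, 0,-1,-70,0,0,0,70]' && python3 -m inch '[0,0,0,0,0,0,0,0,0,0,0,0,0,0,0,0,0,0,0,0,0,0,0,0,0,0,0,0,0,0,0,0,0,0,0,0,0,0,0,0,0,0]'
```

```text
clock: 4.93
eef_pos: [0.6207, 0.0389, 0.1121]
tool_rot: [0.989, 0.151, 0.001, 0.0]
ft_force: [-0.3, 0.2, -0.4]
grip_width: 0.0601
grasp_force: 0.0
clock: 5.43
eef_pos: [0.6219, 0.0387, 0.1129]
tool_rot: [0.989, 0.151, 0.002, -0.0]
ft_force: [-0.8, 1.2, 5.9]
grip_width: 0.0208
grasp_force: 58.5
```

```bash
cat > s.py <<'E'
from h import *
import sys
phi=float(sys.argv[1]); st=float(sys.argv[2]); n=int(sys.argv[3])  # commanded angle, step
c=np.array([.5728,.0075]);o=bot.get_obs();d=o["eef_pos"][:2]-c;a=np.arctan2(d[1],d[0]);F=o["ft_force"]
e=d/np.hypot(*d);t=np.array([e[1],-e[0]])
print("ang %.3f r %.4f push %.1f radial %.1f z %.1f"%(a,np.hypot(*d),-F[:2]@t,F[:2]@e,F[2]))
f=lambda p:58*np.array([np.cos(p),np.sin(p)])
for k in range(1,n+1):print(round(phi-k*st,3),np.round(f(phi-k*st)-f(phi),1))
E
python3 s.py .567 .05 8
```

```text
ang 0.566 r 0.0581 push 1.5 radial 0.0 z 5.9
0.517 [ 1.5 -2.5]
0.467 [ 2.9 -5. ]
0.417 [ 4.1 -7.7]
0.367 [  5.2 -10.3]
0.317 [  6.2 -13.1]
0.267 [  7.  -15.8]
0.217 [  7.7 -18.7]
0.167 [  8.3 -21.5]
```

```bash
python3 -m inch '[1.5,-2.5,0,0,0,0,0, 2.9,-5,0,0,0,0,0, 4.1,-7.7,0,0,0,0,0, 5.2,-10.3,0,0,0,0,0]'; python3 s.py .367 .05 8
```

```text
clock: 5.77
eef_pos: [0.6269, 0.0287, 0.1129]
tool_rot: [0.989, 0.151, 0.002, -0.0]
ft_force: [-2.2, 1.7, 6.3]
grip_width: 0.0202
grasp_force: 58.7
ang 0.374 r 0.0581 push 2.4 radial -1.4 z 6.3
0.317 [ 1.  -2.7]
0.267 [ 1.8 -5.5]
0.217 [ 2.5 -8.3]
0.167 [  3.1 -11.2]
0.117 [  3.5 -14. ]
0.067 [  3.7 -16.9]
0.017 [  3.9 -19.8]
-0.033 [  3.8 -22.7]
```

```bash
python3 -m inch '[1,-2.7,0,0,0,0,0, 1.8,-5.5,0,0,0,0,0, 2.5,-8.3,0,0,0,0,0, 3.1,-11.2,0,0,0,0,0]'; python3 s.py .167 .05 8
```

```text
clock: 6.1
eef_pos: [0.6299, 0.0175, 0.1129]
tool_rot: [0.989, 0.151, 0.002, -0.001]
ft_force: [-2.6, 2.5, 6.7]
grip_width: 0.0202
grasp_force: 58.7
ang 0.174 r 0.0579 push 2.9 radial -2.1 z 6.7
0.117 [ 0.4 -2.9]
0.067 [ 0.7 -5.8]
0.017 [ 0.8 -8.7]
-0.033 [  0.8 -11.6]
-0.083 [  0.6 -14.4]
-0.133 [  0.3 -17.3]
-0.183 [ -0.2 -20.2]
-0.233 [ -0.8 -23. ]
```

```bash
python3 -m inch '[0.4,-2.9,0,0,0,0,0, 0.6,-5.8,0,0,0,0,0, 0.6,-8.7,0,0,0,0,0, 0.5,-11.6,0,0,0,0,0]'; python3 s.py -.033 .05 8
```

```text
clock: 6.43
eef_pos: [0.6306, 0.0061, 0.1129]
tool_rot: [0.989, 0.151, 0.002, -0.001]
ft_force: [-0.9, 2.3, 6.1]
grip_width: 0.0205
grasp_force: 58.7
ang -0.024 r 0.0578 push 2.3 radial -0.9 z 6.1
-0.083 [-0.2 -2.9]
-0.133 [-0.5 -5.8]
-0.183 [-0.9 -8.6]
-0.233 [ -1.5 -11.5]
-0.283 [ -2.3 -14.3]
-0.333 [ -3.2 -17. ]
-0.383 [ -4.2 -19.8]
-0.433 [ -5.3 -22.4]
```

```bash
python3 -m inch '[-0.2,-2.9,0,0,0,0,0, -0.5,-5.8,0,0,0,0,0, -0.9,-8.6,0,0,0,0,0, -1.5,-11.5,0,0,0,0,0]'; python3 s.py -.233 .05 8
```

```text
clock: 6.77
eef_pos: [0.6291, -0.0053, 0.1129]
tool_rot: [0.989, 0.151, 0.002, -0.001]
ft_force: [-1.3, 2.1, 6.2]
grip_width: 0.0208
grasp_force: 58.7
ang -0.224 r 0.0577 push 1.8 radial -1.7 z 6.2
-0.283 [-0.7 -2.8]
-0.333 [-1.6 -5.6]
-0.383 [-2.6 -8.3]
-0.433 [ -3.8 -10.9]
-0.483 [ -5.1 -13.5]
-0.533 [ -6.5 -16.1]
-0.583 [ -8.  -18.5]
-0.633 [ -9.7 -20.9]
```

```bash
python3 -m inch '[-0.7,-2.8,0,0,0,0,0, -1.6,-5.6,0,0,0,0,0, -2.6,-8.3,0,0,0,0,0, -3.8,-10.9,0,0,0,0,0]'; python3 s.py -.433 .05 8
```

```text
clock: 7.1
eef_pos: [0.6253, -0.0161, 0.1129]
tool_rot: [0.988, 0.151, 0.002, -0.001]
ft_force: [-1.5, 3.4, 6.4]
grip_width: 0.0208
grasp_force: 58.7
ang -0.423 r 0.0576 push 2.5 radial -2.7 z 6.4
-0.483 [-1.3 -2.6]
-0.533 [-2.7 -5.1]
-0.583 [-4.2 -7.6]
-0.633 [ -5.9 -10. ]
-0.683 [ -7.7 -12.3]
-0.733 [ -9.5 -14.5]
-0.783 [-11.5 -16.6]
-0.833 [-13.6 -18.6]
```

```bash
python3 -m inch '[-1.3,-2.6,0,0,0,0,0, -2.7,-5.1,0,0,0,0,0, -4.2,-7.5,0,0,0,0,0, -4.2,-7.5,0,0,0,0,0]'; python3 s.py -.583 .05 6
```

```text
clock: 7.43
eef_pos: [0.6209, -0.0241, 0.1129]
tool_rot: [0.989, 0.151, 0.002, -0.0]
ft_force: [-2.5, 0.9, 6.2]
grip_width: 0.0208
grasp_force: 58.7
ang -0.582 r 0.0575 push -0.6 radial -2.6 z 6.2
-0.633 [-1.7 -2.4]
-0.683 [-3.4 -4.7]
-0.733 [-5.3 -6.9]
-0.783 [-7.3 -9. ]
-0.833 [ -9.4 -11. ]
-0.883 [-11.6 -12.9]
```

```bash
python3 -m inch '[-1.7,-2.4,0,0,0,0,0, -3.4,-4.7,0,0,0,0,0, -5.3,-6.9,0,0,0,0,0]'; python3 s.py -.733 .05 6
```

```text
clock: 7.68
eef_pos: [0.6162, -0.0302, 0.1129]
tool_rot: [0.988, 0.151, 0.003, -0.001]
ft_force: [1.0, 4.1, 5.5]
grip_width: 0.0207
grasp_force: 58.7
ang -0.715 r 0.0575 push 3.8 radial -1.9 z 5.5
-0.783 [-2.  -2.1]
-0.833 [-4.1 -4.1]
-0.883 [-6.3 -6. ]
-0.933 [-8.6 -7.8]
-0.983 [-10.9  -9.5]
-1.033 [-13.4 -11. ]
```

```bash
python3 -m inch '[-2,-2.1,0,0,0,0,0, -4.1,-4.1,0,0,0,0,0]'; python3 s.py -.833 .05 6
```

```text
clock: 7.85
eef_pos: [0.6129, -0.0337, 0.1129]
tool_rot: [0.988, 0.152, 0.003, -0.002]
ft_force: [1.9, 6.6, 4.3]
grip_width: 0.0205
grasp_force: 58.6
ang -0.799 r 0.0575 push 6.0 radial -3.4 z 4.3
-0.883 [-2.2 -1.9]
-0.933 [-4.5 -3.7]
-0.983 [-6.9 -5.3]
-1.033 [-9.3 -6.9]
-1.083 [-11.8  -8.3]
-1.133 [-14.4  -9.6]
```

```bash
python3 -m inch '[-1.1,-1,0,0,0,0,0, -2.2,-1.9,0,0,0,0,0]'; python3 s.py -.883 .05 4
```

```text
clock: 8.02
eef_pos: [0.6111, -0.0354, 0.1129]
tool_rot: [0.988, 0.152, 0.004, -0.002]
ft_force: [3.0, 6.7, 3.3]
grip_width: 0.0204
grasp_force: 58.6
ang -0.842 r 0.0575 push 6.7 radial -3.0 z 3.3
-0.933 [-2.3 -1.8]
-0.983 [-4.7 -3.5]
-1.033 [-7.1 -5. ]
-1.083 [-9.6 -6.4]
```

```bash
python3 -m inch '[-1.1,-0.9,0,0,0,0,0, -2.3,-1.8,0,0,0,0,0]'; python3 s.py -.933 .05 4
```

```text
clock: 8.18
eef_pos: [0.6092, -0.0369, 0.1129]
tool_rot: [0.988, 0.152, 0.004, -0.002]
ft_force: [3.7, 7.2, 3.8]
grip_width: 0.0209
grasp_force: 58.6
ang -0.884 r 0.0575 push 7.4 radial -3.2 z 3.8
-0.983 [-2.4 -1.7]
-1.033 [-4.8 -3.2]
-1.083 [-7.4 -4.6]
-1.133 [-9.9 -5.9]
```

```bash
python3 -m inch '[-1.2,-0.9,0,0,0,0,0, -2.4,-1.7,0,0,0,0,0]'; python3 s.py -.983 .05 4
```

```text
clock: 8.35
eef_pos: [0.6074, -0.0384, 0.113]
tool_rot: [0.988, 0.152, 0.005, -0.002]
ft_force: [6.2, 7.4, 2.1]
grip_width: 0.0208
grasp_force: 58.6
ang -0.925 r 0.0575 push 9.4 radial -2.2 z 2.1
-1.033 [-2.5 -1.5]
-1.083 [-5. -3.]
-1.133 [-7.6 -4.3]
-1.183 [-10.2  -5.4]
```

```bash
python3 -m inch '[-1.2,-0.8,0,0,0,0,0, -2.4,-1.5,0,0,0,0,0]'; python3 s.py -1.033 .05 4
```

```text
clock: 8.52
eef_pos: [0.6056, -0.0397, 0.113]
tool_rot: [0.988, 0.152, 0.005, -0.002]
ft_force: [7.3, 7.3, 1.2]
grip_width: 0.0207
grasp_force: 58.7
ang -0.964 r 0.0574 push 10.1 radial -1.9 z 1.2
-1.083 [-2.5 -1.4]
-1.133 [-5.1 -2.7]
-1.183 [-7.8 -3.9]
-1.233 [-10.5  -4.9]
```

```bash
python3 -m inch '[-1.3,-0.7,0,0,0,0,0, -2.5,-1.4,0,0,0,0,0]'; python3 s.py -1.083 .05 4
```

```text
clock: 8.68
eef_pos: [0.6037, -0.0409, 0.113]
tool_rot: [0.988, 0.152, 0.006, -0.002]
ft_force: [8.7, 8.9, 0.5]
grip_width: 0.0208
grasp_force: 58.7
ang -1.002 r 0.0574 push 12.1 radial -2.8 z 0.5
-1.133 [-2.6 -1.3]
-1.183 [-5.3 -2.5]
-1.233 [-8.  -3.5]
-1.283 [-10.7  -4.4]
```

```bash
python3 look.py 4; python3 s.py -1.083 .05 1
```

```text
8.7333 [ 0.6035 -0.0411  0.113 ] [ 0.9884  0.152   0.0059 -0.0019] [6.65 6.98 1.12]
hub [174.7 274.7] 0.87 [0.5726 0.0077]
knob_mid [280.2 272.3] 0.87 [ 0.6028 -0.0422]
pump [202.2 222.4] 0.6 [0.5742 0.0089]
ang -1.014 r 0.0574 push 9.3 radial -2.7 z 2.2
-1.133 [-2.6 -1.3]
```

View pics/w4.png

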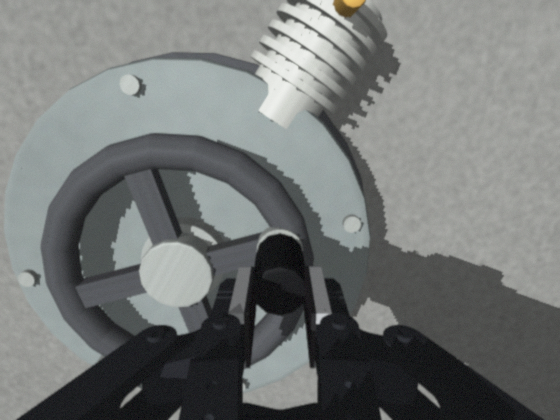

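The knob at (280,272) is held between the pads with its spoke beneath it, and the wheel has turned with it. The push is near its peak, so I'll go on in small steps.

```bash
python3 -m inch '[-1.3,-0.7,0,0,0,0,0]'; python3 s.py -1.108 .025 3
```

```text
clock: 9.02
eef_pos: [0.6027, -0.0415, 0.113]
tool_rot: [0.988, 0.152, 0.006, -0.002]
ft_force: [10.8, 8.7, -1.5]
grip_width: 0.0206
grasp_force: 58.7
ang -1.023 r 0.0574 push 13.8 radial -1.8 z -1.5
-1.133 [-1.3 -0.6]
-1.158 [-2.6 -1.2]
-1.183 [-4.  -1.8]
```

```bash
python3 -m inch '[-1.3,-0.6,0,0,0,0,0]'; python3 s.py -1.133 .025 3
```

```text
clock: 9.1
eef_pos: [0.602, -0.0419, 0.113]
tool_rot: [0.988, 0.152, 0.007, -0.002]
ft_force: [11.8, 8.5, -2.6]
grip_width: 0.0202
grasp_force: 58.8
ang -1.036 r 0.0574 push 14.4 radial -1.3 z -2.6
-1.158 [-1.3 -0.6]
-1.183 [-2.7 -1.2]
-1.208 [-4.  -1.7]
```

```bash
python3 -m inch '[-1.3,-0.6,0,0,0,0,0]'; python3 s.py -1.158 .025 3
```

```text
clock: 9.18
eef_pos: [0.6012, -0.0424, 0.113]
tool_rot: [0.988, 0.152, 0.007, -0.002]
ft_force: [11.8, 9.6, -2.8]
grip_width: 0.0208
grasp_force: 58.8
ang -1.053 r 0.0574 push 15.0 radial -2.5 z -2.8
-1.183 [-1.3 -0.6]
-1.208 [-2.7 -1.1]
-1.233 [-4.  -1.6]
```

```bash
python3 -c "
from h import *
o=bot.get_obs();print(o['ft_force'],o['ft_torque'],R.from_quat(o['tool_rot']).as_matrix().round(4),o['eef_pos'],o['joint_pos'])"; python3 -m inch '[0,0,0,0,0,0,0,0,0,0,0,0,0,0]'; python3 s.py -1.158 .025 3;python3 -c "
from h import *
o=bot.get_obs();print(o['ft_force'],o['ft_torque'])"
```

```text
[11.75598416  9.61530006 -2.75758045] [ 1.91356418 -2.40254811  0.01411499] [[ 0.9535  0.3009  0.014 ]
 [ 0.3009 -0.9536  0.0066]
 [ 0.0153 -0.0021 -0.9999]] [ 0.6012195  -0.04240942  0.11298777] [-0.07428168  0.50216725  0.07671788  1.13189606  0.00763905  2.76171721]
clock: 9.35
eef_pos: [0.6006, -0.0427, 0.113]
tool_rot: [0.988, 0.152, 0.007, -0.002]
ft_force: [10.2, 8.5, -0.6]
grip_width: 0.0207
grasp_force: 58.9
ang -1.065 r 0.0574 push 13.0 radial -2.5 z -0.6
-1.183 [-1.3 -0.6]
-1.208 [-2.7 -1.1]
-1.233 [-4.  -1.6]
[10.17237809  8.53005297 -0.56429795] [ 1.75600902 -2.0454973   0.04740595]
```

```bash
python3 -m inch '[-1.3,-0.6,0,0,0,0,0]'; python3 s.py -1.183 .025 3
```

```text
clock: 9.43
eef_pos: [0.6002, -0.043, 0.113]
tool_rot: [0.988, 0.152, 0.008, -0.002]
ft_force: [12.4, 10.8, -3.6]
grip_width: 0.0209
grasp_force: 58.8
ang -1.074 r 0.0574 push 16.1 radial -3.6 z -3.6
-1.208 [-1.3 -0.5]
-1.233 [-2.7 -1. ]
-1.258 [-4.1 -1.5]
```

```bash
python3 -m inch '[-1.3,-0.5,0,0,0,0,0]'; python3 s.py -1.208 .025 3
```

```text
clock: 9.52
eef_pos: [0.599, -0.0436, 0.113]
tool_rot: [0.988, 0.152, 0.008, -0.002]
ft_force: [10.1, 7.4, -1.3]
grip_width: 0.0209
grasp_force: 58.9
ang -1.097 r 0.0574 push 12.4 radial -2.0 z -1.3
-1.233 [-1.4 -0.5]
-1.258 [-2.7 -1. ]
-1.283 [-4.1 -1.4]
```

```bash
python3 -m inch '[-1.3,-0.5,0,0,0,0,0]'; python3 s.py -1.233 .025 3
```

```text
clock: 9.6
eef_pos: [0.5969, -0.0446, 0.113]
tool_rot: [0.988, 0.152, 0.007, -0.002]
ft_force: [9.5, 6.6, 0.4]
grip_width: 0.0207
grasp_force: 59.0
ang -1.138 r 0.0574 push 11.4 radial -2.0 z 0.4
-1.258 [-1.4 -0.5]
-1.283 [-2.8 -0.9]
-1.308 [-4.2 -1.3]
```

```bash
python3 -m inch '[0,0,0,0,0,0,0]'; python3 s.py -1.233 .025 1;  python3 -m inch '[0,0,0,0,0,0,0,0,0,0,0,0,0,0]'; python3 s.py -1.233 .025 3
```

```text
clock: 9.68
eef_pos: [0.596, -0.045, 0.113]
tool_rot: [0.988, 0.152, 0.006, -0.001]
ft_force: [7.6, 7.5, -0.4]
grip_width: 0.0208
grasp_force: 59.1
ang -1.155 r 0.0574 push 10.0 radial -3.8 z -0.4
-1.258 [-1.4 -0.5]
clock: 9.85
eef_pos: [0.5959, -0.0451, 0.1129]
tool_rot: [0.988, 0.152, 0.006, -0.001]
ft_force: [7.1, 6.2, 1.7]
grip_width: 0.021
grasp_force: 59.1
ang -1.157 r 0.0574 push 9.0 radial -2.8 z 1.7
-1.258 [-1.4 -0.5]
-1.283 [-2.8 -0.9]
-1.308 [-4.2 -1.3]
```

```bash
python3 -m inch '[-1.4,-0.5,0,0,0,0,0]'; python3 s.py -1.258 .025 1;  python3 -m inch '[0,0,0,0,0,0,0]'; python3 s.py -1.258 .025 3
```

```text
clock: 9.93
eef_pos: [0.5951, -0.0454, 0.113]
tool_rot: [0.988, 0.152, 0.006, -0.001]
ft_force: [8.7, 7.2, 1.0]
grip_width: 0.0209
grasp_force: 59.0
ang -1.173 r 0.0574 push 10.9 radial -3.3 z 1.0
-1.283 [-1.4 -0.4]
clock: 10.02
eef_pos: [0.5941, -0.0458, 0.1129]
tool_rot: [0.988, 0.152, 0.005, -0.001]
ft_force: [4.9, 4.9, 1.7]
grip_width: 0.0203
grasp_force: 59.2
ang -1.190 r 0.0574 push 6.4 radial -2.7 z 1.7
-1.283 [-1.4 -0.4]
-1.308 [-2.8 -0.8]
-1.333 [-4.2 -1.2]
```

```bash
python3 -m inch '[-1.4,-0.4,0,0,0,0,0]'; python3 s.py -1.283 .025 1;  python3 -m inch '[0,0,0,0,0,0,0,0,0,0,0,0,0,0]'; python3 s.py -1.283 .025 3
```

```text
clock: 10.1
eef_pos: [0.5929, -0.0463, 0.1129]
tool_rot: [0.988, 0.152, 0.005, -0.001]
ft_force: [6.3, 5.9, 1.5]
grip_width: 0.0209
grasp_force: 59.2
ang -1.213 r 0.0574 push 8.0 radial -3.3 z 1.5
-1.308 [-1.4 -0.4]
clock: 10.27
eef_pos: [0.5917, -0.0467, 0.1129]
tool_rot: [0.988, 0.152, 0.004, -0.001]
ft_force: [3.3, 3.8, 3.5]
grip_width: 0.0203
grasp_force: 59.3
ang -1.236 r 0.0574 push 4.4 radial -2.5 z 3.5
-1.308 [-1.4 -0.4]
-1.333 [-2.8 -0.8]
-1.358 [-4.2 -1.1]
```

```bash
python3 -m inch '[-1.4,-0.4,0,0,0,0,0]'; python3 s.py -1.308 .025 1;  python3 -m inch '[-1.4,-0.4,0,0,0,0,0]'; python3 s.py -1.333 .025 1
```

```text
clock: 10.35
eef_pos: [0.591, -0.047, 0.1129]
tool_rot: [0.988, 0.152, 0.005, -0.001]
ft_force: [5.3, 4.6, 1.3]
grip_width: 0.0203
grasp_force: 59.2
ang -1.249 r 0.0574 push 6.5 radial -2.6 z 1.3
-1.333 [-1.4 -0.4]
clock: 10.43
eef_pos: [0.5896, -0.0474, 0.1129]
tool_rot: [0.988, 0.152, 0.005, -0.001]
ft_force: [4.3, 5.4, 2.8]
grip_width: 0.0206
grasp_force: 59.3
ang -1.274 r 0.0574 push 5.7 radial -3.9 z 2.8
-1.358 [-1.4 -0.3]
```

```bash
python3 -m inch '[0,0,0,0,0,0,0,0,0,0,0,0,0,0]'; python3 s.py -1.333 .025 1;  python3 -m inch '[-1.2,-0.3,0,0,0,0,0]'; python3 s.py -1.353 .025 1
```

```text
clock: 10.6
eef_pos: [0.5886, -0.0477, 0.1129]
tool_rot: [0.988, 0.151, 0.004, -0.001]
ft_force: [3.2, 4.3, 4.3]
grip_width: 0.0209
grasp_force: 59.4
ang -1.292 r 0.0574 push 4.2 radial -3.3 z 4.3
-1.358 [-1.4 -0.3]
clock: 10.68
eef_pos: [0.5881, -0.0479, 0.113]
tool_rot: [0.988, 0.152, 0.005, -0.001]
ft_force: [7.0, 5.1, 1.4]
grip_width: 0.0206
grasp_force: 59.3
ang -1.300 r 0.0574 push 8.1 radial -3.0 z 1.4
-1.378 [-1.4 -0.3]
```

```bash
python3 -m inch '[0,0,0,0,0,0,0,0.8,0.2,0,0,0,0,0,1.6,0.4,0,0,0,0,0,1.6,0.4,0,0,0,0,0]'; python3 s.py -1.33 .025 1
```

```text
clock: 11.02
eef_pos: [0.5878, -0.048, 0.1129]
tool_rot: [0.988, 0.151, 0.003, -0.001]
ft_force: [1.0, 3.5, 6.4]
grip_width: 0.0208
grasp_force: 59.7
ang -1.306 r 0.0575 push 1.9 radial -3.1 z 6.4
-1.355 [-1.4 -0.3]
```

```bash
python3 -m inch '[0,0,0,0,0,0,70,0,0,0,0,0,0,70,0,0,0,0,0,0,70,0,0,0,0,0,0,70]'; python3 -m inch '[0,0,20,0,0,0,70,0,0,50,0,0,0,70,-20,0,80,0,0,0,70,-50,0,110,0,0,0,70,-85,0,140,0,0,0,70,-110,0,140,0,0,0,70,-110,0,140,0,0,0,70,-110,0,140,0,0,0,70]'; python3 look.py 5
python3 - <<'E'
from h import *
a=np.load("w5.npy",allow_pickle=True).item();p=a["P"]
if "knob_mid" in a:
    d=atz(p,a["knob_mid"],.102)-[.5728,.0075];print(np.arctan2(d[1],d[0]),np.hypot(*d))
E
```

```text
clock: 11.35
eef_pos: [0.5852, -0.0495, 0.1099]
tool_rot: [0.989, 0.151, -0.001, 0.0]
ft_force: [0.3, -0.6, -0.7]
grip_width: 0.0597
grasp_force: 0.0
clock: 12.02
eef_pos: [0.4749, -0.0494, 0.2512]
tool_rot: [0.989, 0.151, 0.001, 0.0]
ft_force: [-0.2, -0.3, 0.0]
grip_width: 0.0595
grasp_force: 0.0
12.0667 [ 0.4757 -0.0493  0.2505] [9.886e-01 1.506e-01 4.000e-04 2.000e-04] [-0.09 -0.09  0.18]
hub [247.8  46.3] 0.72 [0.5728 0.0062]
knob_mid [246.4  47.4] 0.73 [0.5702 0.0045]
pin_top [181.4 153. ] 0.82 [0.4787 0.0347]
pump [254.4  51.9] 0.71 [0.5749 0.0065]
-2.2861578740847737 0.003952503843525089
```

View pics/w5.png

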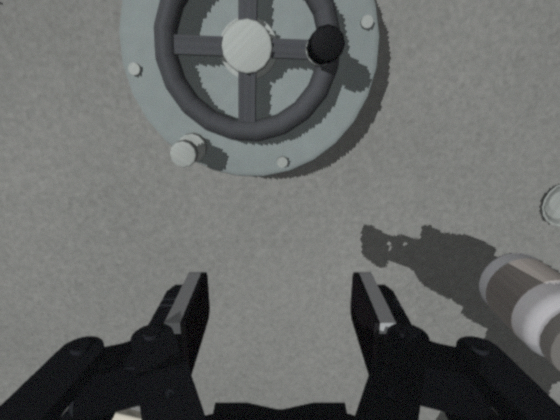

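The wheel stayed put after release: knob at (326,44), hub (247,46), pin head (183,152). I'll check the knob angle, then shut the fingers and move over the pin.

```bash
python3 - <<'E'
from h import *
a=np.load("w5.npy",allow_pickle=True).item();p=a["P"]
for z,uv in((.122,(326.5,43)),(.112,(326,44))):
    d=atz(p,uv,z)-[.5728,.0075];print(np.arctan2(d[1],d[0]),np.hypot(*d))
for i in(1,2,5): 
    b=np.load(f"w{i}.npy",allow_pickle=True).item();print(atz(b["P"],b["pin_top"],.092))
a1=np.load("w1.npy",allow_pickle=True).item()
print(tri([a1["P"],p],[a1["pin_top"],a["pin_top"]]))
E
python3 -m inch '[2,25,0,0,0,0,0,2,55,-30,0,0,0,0,2,83,-60,0,0,0,0,2,83,-90,0,0,0,0,2,83,-110,0,0,0,0,2,83,-110,0,0,0,0,2,83,-110,0,0,0,0,2,83,-110,0,0,0,0]'; python3 look.py 6
```

```text
-1.3107817472361039 0.05765297045126834
-1.3041828105653093 0.058479673075913015
[0.47753226 0.03319166]
[0.4754082  0.03156641]
[0.4787437  0.03471254]
[0.48048027 0.03323536 0.09982514]
clock: 12.93
eef_pos: [0.4789, 0.0338, 0.1411]
tool_rot: [0.989, 0.151, 0.001, 0.0]
ft_force: [0.3, -0.1, -0.1]
grip_width: -0.0003
grasp_force: 0.0
12.9833 [0.4793 0.0337 0.1417] [9.886e-01 1.506e-01 1.300e-03 1.000e-04] [-0.41  0.18  0.62]
hub [381.5  84. ] 0.92 [0.573  0.0062]
knob_mid [517.   89.4] 0.87 [ 0.5878 -0.0493]
pin_top [280.  240.1] 0.82 [0.4778 0.0325]
pump [350.  83.] 0.65 [0.5731 0.009 ]
```

View pics/w6.png

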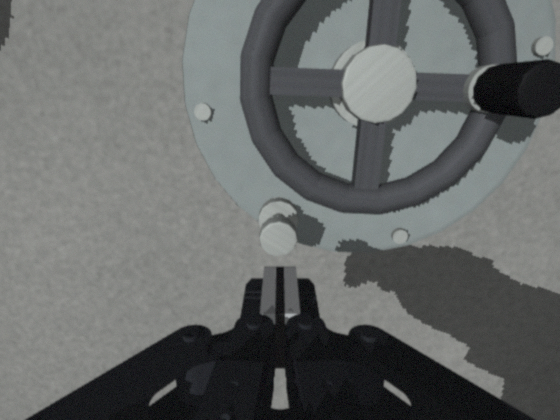

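The pin head (278,238) is directly ahead of the shut fingertips. I'll lower slowly.

```bash
python3 -m inch '[-1,-1,-12,0,0,0,0,-1,-1,-22,0,0,0,0,-1,-1,-24,0,0,0,0,-1,-1,-24,0,0,0,0]'; python3 -m inch '[0,0,-0.5,0,0,0,0,0,0,-1,0,0,0,0,0,0,-1.5,0,0,0,0,0,0,-2,0,0,0,0]'; python3 -m inch '[0,0,-0.5,0,0,0,0,0,0,-1,0,0,0,0,0,0,-1.5,0,0,0,0]'
```

```text
clock: 13.52
eef_pos: [0.4764, 0.0327, 0.1162]
tool_rot: [0.989, 0.151, -0.0, -0.0]
ft_force: [-0.3, -0.5, 0.1]
grip_width: 0.0001
grasp_force: 0.0
clock: 13.85
eef_pos: [0.4771, 0.033, 0.1148]
tool_rot: [0.989, 0.151, 0.001, 0.0]
ft_force: [-0.5, 0.0, -1.1]
grip_width: 0.0001
grasp_force: 0.0
clock: 14.1
eef_pos: [0.4767, 0.0329, 0.1128]
tool_rot: [0.989, 0.151, 0.0, 0.0]
ft_force: [0.3, 0.7, -0.3]
grip_width: 0.0001
grasp_force: 0.0
```

```bash
python3 -m inch '[0,0,-0.5,0,0,0,0,0,0,-1,0,0,0,0]';python3 -m inch '[0,0,-0.5,0,0,0,0,0,0,-1,0,0,0,0]'
```

```text
clock: 14.27
eef_pos: [0.4767, 0.0329, 0.1117]
tool_rot: [0.989, 0.151, -0.0, -0.0]
ft_force: [-0.6, 0.7, -0.1]
grip_width: 0.0002
grasp_force: 0.0
clock: 14.43
eef_pos: [0.4767, 0.0329, 0.1107]
tool_rot: [0.989, 0.151, -0.0, 0.0]
ft_force: [0.7, 0.7, 0.0]
grip_width: -0.0003
grasp_force: 0.0
```

```bash
python3 -m inch '[0,0,-0.5,0,0,0,0,0,0,-1,0,0,0,0]'
```

```text
clock: 14.6
eef_pos: [0.4767, 0.0329, 0.1097]
tool_rot: [0.989, 0.151, -0.0, -0.0]
ft_force: [0.8, -0.4, -0.8]
grip_width: 0.0
grasp_force: 0.0
```

```bash
python3 -m inch '[0,0,-0.5,0,0,0,0,0,0,-1,0,0,0,0]'
```

```text
clock: 14.77
eef_pos: [0.4767, 0.0329, 0.1088]
tool_rot: [0.989, 0.151, -0.0, -0.0]
ft_force: [-0.2, -0.3, -0.4]
grip_width: -0.0001
grasp_force: 0.0
```

Run:
```python
from h import *
w=bot.camera("wrist");s=bot.camera("side")
a=cv2.resize(w[150:360,180:380],(400,420));b=cv2.resize(s[170:270,230:330],(400,400))
cv2.imwrite("pics/c7.png",np.hstack([a[:400],b]))
for c in("side","wrist"):
    for r in bot.spot_point(c,"pin_top")[:1]: print(c,r["uv"],r["confidence"])
    p=P(c)
    for q in([.4767,.0329,.0868,1],[.478,.033,.092,1]):v=p@np.array(q);print(v[:2]/v[2])
```

```text
side [288.7, 223.5] 0.68
[292.82397992 223.17132715]
[292.231319   221.09928967]
wrist [281.3, 263.8] 0.97
[278.10040595 259.08714894]
[278.67054002 261.49250409]
```

View pics/c7.png

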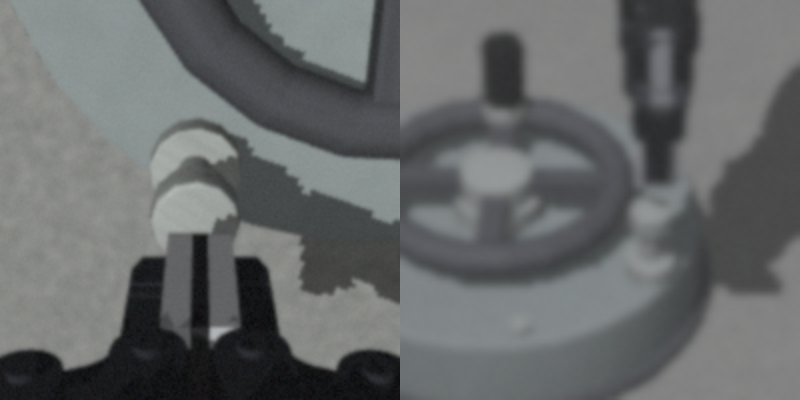

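The wrist crop shows the shut tips over the near half of the pin head. The side crop puts them still a few mm above it, centred to about 2 mm. I'll continue down gently.

```bash
python3 -m inch '[0,0,-0.5,0,0,0,0,0,0,-1,0,0,0,0]'; python3 -m inch '[0,0,-0.5,0,0,0,0,0,0,-1,0,0,0,0]'
```

```text
clock: 15.13
eef_pos: [0.4768, 0.0329, 0.1078]
tool_rot: [0.989, 0.151, 0.0, 0.0]
ft_force: [-1.0, 0.0, -0.3]
grip_width: -0.0003
grasp_force: 0.0
clock: 15.3
eef_pos: [0.4767, 0.0329, 0.1067]
tool_rot: [0.989, 0.151, -0.0, 0.0]
ft_force: [-0.9, 0.1, -0.3]
grip_width: 0.0001
grasp_force: 0.0
```

```bash
python3 -m inch '[0,0,-0.5,0,0,0,0,0,0,-1,0,0,0,0]'
```

```text
clock: 15.47
eef_pos: [0.4767, 0.0329, 0.1057]
tool_rot: [0.989, 0.151, -0.0, -0.0]
ft_force: [0.0, -0.8, -0.0]
grip_width: -0.0001
grasp_force: 0.0
```

```bash
python3 -m inch '[0,0,-0.5,0,0,0,0,0,0,-1,0,0,0,0]'
```

```text
clock: 15.63
eef_pos: [0.4767, 0.0329, 0.1048]
tool_rot: [0.989, 0.151, 0.0, 0.0]
ft_force: [-0.5, -0.8, 0.4]
grip_width: 0.0003
grasp_force: 0.0
```

```bash
python3 -m inch '[0,0,-0.5,0,0,0,0,0,0,-1,0,0,0,0]'
```

```text
clock: 15.8
eef_pos: [0.4767, 0.0329, 0.1037]
tool_rot: [0.989, 0.151, -0.0, 0.0]
ft_force: [-0.5, 0.4, -0.3]
grip_width: 0.0
grasp_force: 0.0
```

```bash
python3 -m inch '[0,0,-0.5,0,0,0,0,0,0,-1,0,0,0,0]'
```

```text
clock: 15.97
eef_pos: [0.4767, 0.0329, 0.1028]
tool_rot: [0.989, 0.151, 0.0, -0.0]
ft_force: [-0.1, 0.4, -0.2]
grip_width: -0.0
grasp_force: 0.0
```

Run:
```python
from h import *
w=bot.camera("wrist");s=bot.camera("side")
a=cv2.resize(w[150:360,180:380],(400,420));b=cv2.resize(s[190:250,260:320],(400,400),interpolation=cv2.INTER_CUBIC)
cv2.imwrite("pics/c8.png",np.hstack([a[:400],b]))
```

```text
(no output)
```

View pics/c8.png

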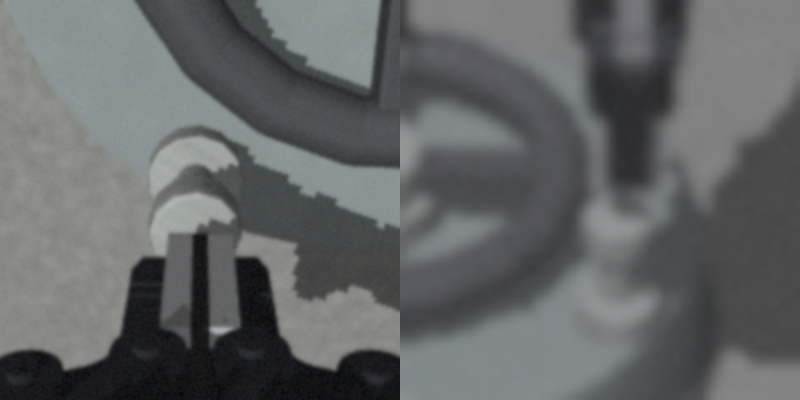

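The tip (side crop) is now over the head's upper face and almost touching, and the pin is still up. Contact should come within 1–2 mm.

```bash
python3 -m inch '[0.5,0,-0.5,0,0,0,0,1,0,-1,0,0,0,0]'
```

```text
clock: 16.23
eef_pos: [0.4778, 0.0329, 0.1018]
tool_rot: [0.989, 0.151, 0.0, 0.0]
ft_force: [-0.2, -0.1, -1.3]
grip_width: -0.0001
grasp_force: 0.0
```

```bash
python3 -m inch '[0,0,-0.5,0,0,0,0,0,0,-1,0,0,0,0]'
```

```text
clock: 16.4
eef_pos: [0.4778, 0.0329, 0.1007]
tool_rot: [0.989, 0.151, -0.0, -0.0]
ft_force: [-0.3, 0.3, -0.0]
grip_width: -0.0002
grasp_force: 0.0
```

```bash
python3 -m inch '[0,0,-0.5,0,0,0,0,0,0,-1,0,0,0,0]'
```

```text
clock: 16.57
eef_pos: [0.4777, 0.0329, 0.0997]
tool_rot: [0.989, 0.151, -0.0, -0.0]
ft_force: [0.3, 0.0, -0.6]
grip_width: 0.0
grasp_force: 0.0
```

```bash
python3 -m inch '[0,0,-0.5,0,0,0,0,0,0,-1,0,0,0,0]'
```

```text
clock: 16.73
eef_pos: [0.4777, 0.0329, 0.0988]
tool_rot: [0.989, 0.151, 0.0, -0.0]
ft_force: [0.5, 0.5, -0.0]
grip_width: -0.0002
grasp_force: 0.0
```

```bash
python3 -m inch '[0,0,-0.5,0,0,0,0,0,0,-1,0,0,0,0]'
```

```text
clock: 16.9
eef_pos: [0.4777, 0.0329, 0.0978]
tool_rot: [0.989, 0.151, 0.0, 0.0]
ft_force: [-0.5, 0.1, 0.4]
grip_width: 0.0003
grasp_force: 0.0
```

```bash
python3 -m inch '[0,0,-0.5,0,0,0,0,0,0,-1,0,0,0,0]'
```

```text
clock: 17.07
eef_pos: [0.4777, 0.0329, 0.0968]
tool_rot: [0.989, 0.151, 0.0, -0.0]
ft_force: [0.2, 0.0, -0.4]
grip_width: 0.0
grasp_force: 0.0
```

Run:
```python
from h import *
i=bot.camera_info("wrist");K=np.array(i["intrinsics"]);H=np.linalg.inv(np.array(i["hand_eye"]));print(np.array(i["hand_eye"]).round(3))
for x in(-11,0,11):
  for z in(3,12,22):
    v=K@(H@np.array([x/1e3,0,z/1e3,1]))[:3];print(x,z,(v[:2]/v[2]).round(1))
w=bot.camera("wrist");pw=P("wrist");rw=bot.spot_point("wrist","pin_top");m=bot.silhouettes("wrist","pin_top")
s=bot.camera("side");ps=P("side");rs=bot.spot_point("side","pin_top")
print(rw[:1],rs[:1]); print(tri([pw,ps],[rw[0]["uv"],rs[0]["uv"]]))
for z in(.092,.087,.082):print(z,atz(pw,rw[0]["uv"],z),atz(ps,rs[0]["uv"],z))
a=cv2.resize(w[150:360,180:380],(400,420));b=cv2.resize(s[190:250,260:320],(400,400),interpolation=cv2.INTER_CUBIC)
cv2.imwrite("pics/c9.png",np.hstack([a[:400],b]))
```

```text
[[-0.    -0.948 -0.318  0.081]
 [ 1.    -0.     0.     0.001]
 [-0.    -0.318  0.948 -0.144]
 [ 0.     0.     0.     1.   ]]
-11 3 [278.  299.6]
-11 12 [278.  289.3]
-11 22 [278.1 278.9]
0 3 [277.9 278. ]
0 12 [278.  268.5]
0 22 [278.1 259. ]
11 3 [277.9 255.4]
11 12 [278.  246.9]
11 22 [278.1 238.3]
[{'uv': [275.9, 277.2], 'confidence': 0.76}] [{'uv': [292.1, 222.2], 'confidence': 0.57}]
[0.477292   0.03418233 0.09070291]
0.092 [0.47689327 0.03362851] [0.4772405  0.03658478]
0.087 [0.47426124 0.03286359] [0.47895665 0.03047895]
0.082 [0.47162921 0.03209867] [0.4806728  0.02437312]
```

View pics/c9.png

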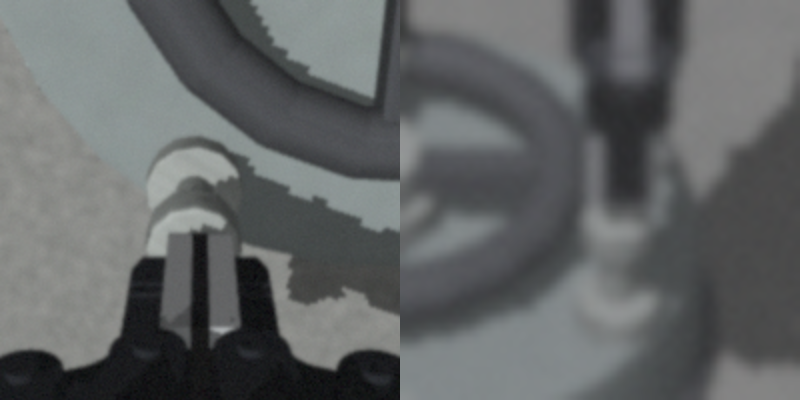

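The last picture shows the head (wrist crop y≈207–260) still approaching the tips as the tool goes down, centred under them, with no force yet. I'll carry on down in small steps, watching the force.

```bash
python3 -m inch '[0,0,-0.5,0,0,0,0,0,0,-1,0,0,0,0]'
```

```text
clock: 17.48
eef_pos: [0.4778, 0.0329, 0.0958]
tool_rot: [0.989, 0.151, 0.0, 0.0]
ft_force: [0.5, 0.0, -0.9]
grip_width: 0.0001
grasp_force: 0.0
```

```bash
python3 -m inch '[0,0,-0.5,0,0,0,0,0,0,-1,0,0,0,0]'
```

```text
clock: 17.65
eef_pos: [0.4777, 0.0329, 0.0947]
tool_rot: [0.989, 0.151, -0.0, -0.0]
ft_force: [0.3, -0.7, -0.1]
grip_width: -0.0003
grasp_force: 0.0
```

```bash
python3 -m inch '[0,0,-0.5,0,0,0,0,0,0,-1,0,0,0,0]'
```

```text
clock: 17.82
eef_pos: [0.4777, 0.0329, 0.0937]
tool_rot: [0.989, 0.151, -0.0, -0.0]
ft_force: [0.2, 0.3, -0.3]
grip_width: -0.0005
grasp_force: 0.0
```

```bash
python3 -m inch '[0,0,-0.5,0,0,0,0,0,0,-1,0,0,0,0]'
python3 - <<'E'
from h import *
bot.camera("wrist");pw=P("wrist");rw=bot.spot_point("wrist","pin_top");print(rw[:1])
bot.camera("side");print(bot.spot_point("side","pin_top")[:1])
E
```

```text
clock: 17.98
eef_pos: [0.4777, 0.0329, 0.0928]
tool_rot: [0.989, 0.151, 0.0, -0.0]
ft_force: [0.8, -0.0, 0.6]
grip_width: -0.0001
grasp_force: 0.0
[{'uv': [278.8, 279.7], 'confidence': 0.95}]
[{'uv': [289.5, 219.6], 'confidence': 0.44}]
```

```bash
python3 -m inch '[0,0,-0.5,0,0,0,0,0,0,-1,0,0,0,0,0,0,-1.5,0,0,0,0]'
```

```text
clock: 18.43
eef_pos: [0.4777, 0.0329, 0.0913]
tool_rot: [0.989, 0.151, 0.0, -0.0]
ft_force: [0.9, -0.5, -0.3]
grip_width: 0.0001
grasp_force: 0.0
```

```bash
python3 -m inch '[0,0,-0.5,0,0,0,0,0,0,-1,0,0,0,0,0,0,-1.5,0,0,0,0]'
```

```text
clock: 18.68
eef_pos: [0.4778, 0.0329, 0.09]
tool_rot: [0.989, 0.151, 0.0, 0.0]
ft_force: [-1.4, 0.0, 2.9]
grip_width: -0.0005
grasp_force: 1.3
```

```bash
python3 -m inch '[0,0,-0.5,0,0,0,0,0,0,-1,0,0,0,0,0,0,-1.5,0,0,0,0]'
```

```text
clock: 18.93
eef_pos: [0.4778, 0.0329, 0.0884]
tool_rot: [0.989, 0.151, 0.0, 0.0]
ft_force: [-0.8, 0.3, 1.9]
grip_width: -0.0002
grasp_force: 1.3
```

```bash
python3 -m inch '[0,0,-0.5,0,0,0,0,0,0,-1,0,0,0,0,0,0,-1.5,0,0,0,0]'
python3 - <<'E'
from h import *
bot.camera("wrist");pw=P("wrist");rw=bot.spot_point("wrist","pin_top");print(rw[:1])
bot.camera("side");print(bot.spot_point("side","pin_top")[:1])
E
```

```text
clock: 19.18
eef_pos: [0.4777, 0.0329, 0.0868]
tool_rot: [0.989, 0.151, 0.0, 0.0]
ft_force: [-0.8, 0.1, 2.7]
grip_width: -0.0004
grasp_force: 1.3
[]
[{'uv': [287.6, 225.7], 'confidence': 0.39}]
```

Contact came at about TCP 0.0905 with the expected ~3 N. I'll keep pressing.

```bash
python3 -m inch '[0,0,-0.5,0,0,0,0,0,0,-1,0,0,0,0]'
```

```text
clock: 19.55
eef_pos: [0.4778, 0.0329, 0.0858]
tool_rot: [0.989, 0.151, 0.0, -0.0]
ft_force: [-0.3, 0.1, 2.9]
grip_width: 0.0
grasp_force: 1.3
```

```bash
python3 -m inch '[0,0,-0.5,0,0,0,0,0,0,-1,0,0,0,0]'
```

```text
clock: 19.72
eef_pos: [0.4777, 0.0329, 0.0848]
tool_rot: [0.989, 0.151, 0.0, -0.0]
ft_force: [-0.6, 0.5, 3.5]
grip_width: 0.0001
grasp_force: 1.3
```

```bash
python3 -m inch '[0,0,-0.5,0,0,0,0,0,0,-1,0,0,0,0]'
```

```text
clock: 19.88
eef_pos: [0.4778, 0.0329, 0.0838]
tool_rot: [0.989, 0.151, 0.0, 0.0]
ft_force: [-0.4, 0.4, 2.1]
grip_width: -0.0002
grasp_force: 1.3
```

```bash
python3 -m inch '[0,0,-0.5,0,0,0,0,0,0,-1,0,0,0,0]'
```

```text
clock: 20.05
eef_pos: [0.4778, 0.0329, 0.0828]
tool_rot: [0.989, 0.151, 0.0, -0.0]
ft_force: [0.1, -0.1, 2.7]
grip_width: -0.0001
grasp_force: 1.3
```

About 7.7 mm down now; it's in the slot.

```bash
python3 -m inch '[0,0,-0.5,0,0,0,0,0,0,-1,0,0,0,0]'
```

```text
clock: 20.22
eef_pos: [0.4778, 0.0329, 0.0817]
tool_rot: [0.989, 0.151, 0.0, 0.0]
ft_force: [-0.9, 0.2, 2.6]
grip_width: -0.0003
grasp_force: 1.3
```

```bash
python3 -m inch '[0,0,-0.4,0,0,0,0,0,0,-0.8,0,0,0,0]'
```

```text
clock: 20.38
eef_pos: [0.4778, 0.0329, 0.081]
tool_rot: [0.989, 0.151, 0.0, 0.0]
ft_force: [-1.1, -0.6, 6.1]
grip_width: 0.0003
grasp_force: 3.5
```

```bash
python3 -m inch '[0,0,-0.3,0,0,0,0,0,0,-0.6,0,0,0,0]'
```

```text
clock: 20.55
eef_pos: [0.4778, 0.0329, 0.081]
tool_rot: [0.989, 0.151, 0.0, 0.0]
ft_force: [-2.2, -0.1, 9.2]
grip_width: 0.0003
grasp_force: 4.7
```

The pin is on its stop: position has stopped at 0.081 and the force is 9 N. Now I'll withdraw, check the pin height and hand in.

```bash
python3 -m inch '[0,0,3,0,0,0,0,0,0,15,0,0,0,0,0,0,45,0,0,0,0,0,0,80,0,0,0,0,-30,0,115,0,0,0,0,-60,0,150,0,0,0,0,-60,0,150,0,0,0,0,-60,0,150,0,0,0,0]'; python3 -m inch '[0,0,0,0,0,0,0,0,0,0,0,0,0,0,0,0,0,0,0,0,0,0,0,0,0,0,0,0]'; python3 look.py 10
python3 - <<'E'
from h import *
Ps=[];uv=[]
a=np.load("w10.npy",allow_pickle=True).item()
for z in(.082,.092): print(z,atz(a["P"],a["pin_top"],z))
for c in("side","top"):
    bot.camera(c)
    for t,z in(("pin_top",.082),("teapot",0),("jar",0),("spoon",0)):
        r=bot.spot_point(c,t)
        if r: print(c,t,np.round(r[0]["uv"],1),atz(P(c),r[0]["uv"],z).round(3))
E
```

```text
clock: 21.22
eef_pos: [0.4181, 0.033, 0.233]
tool_rot: [0.989, 0.151, 0.003, 0.0]
ft_force: [0.8, -1.1, -0.2]
grip_width: 0.0003
grasp_force: 0.0
clock: 21.55
eef_pos: [0.4175, 0.0328, 0.2288]
tool_rot: [0.989, 0.151, -0.002, -0.0]
ft_force: [0.3, 0.3, -0.1]
grip_width: -0.0001
grasp_force: 0.0
21.6 [0.4176 0.0328 0.229 ] [ 9.886e-01  1.508e-01 -1.400e-03 -1.000e-04] [-0.13  0.3  -0.09]
pin_top [303.4 119.5] 0.7 [0.477  0.0324]
pump [358.1  13.7] 0.81 [0.5731 0.0071]
0.082 [0.47634632 0.03152033]
0.092 [0.47700906 0.03237433]
side pin_top [292.2 227.3] [0.476 0.041]
side teapot [197.7 359.7] [0.558 0.339]
side jar [346.8 165.9] [ 0.434 -0.363]
side spoon [298.  154.7] [ 0.58  -0.383]
top teapot [162.4 221. ] [0.563 0.346]
top jar [431.7 267.2] [ 0.426 -0.355]
top spoon [432.  208.2] [ 0.581 -0.368]
```

```bash
python3 -c "
from workcell import bot
print(bot.job_done())"
```

```text
the job is handed in; nothing more can be done
None
```

I turned the wheel past its resistance peak with no kick-back, pressed the pin about 10 mm down onto its stop (9 N), withdrew the arm without touching the teapot, jar or spoon, and handed the job in at about 22 s; no verdict came back.

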